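# Sift the hazelnuts from the walnuts at the breakfast table

### The job

Take the nut sieve by its red handle and shake it over the oven dish until both hazelnuts have dropped through into the dish while the walnuts stay in the sieve. Then tip the two walnuts out of the sieve's open end into the empty white bowl, and set the sieve down upright, back in the dish or on the table. Do not touch the nuts with the fingers, and leave the dish and the white bowl where they are.

Things in the scene. Friction and masses are not known exactly. Their poses are not given: they have to be found in the camera images.
- sieve: Wooden sieve, 130 (x) x 114 (y) mm, 0.3 kg, loose in the dish. Origin: centre of its underside (soles of 26 mm feet), z up. Walls 5 mm thick, tops at 62 mm, on +x, +y, -y; -x end open. Floor at 30 mm: solid strip y -52 to -20 with a 2 mm ridge at y -25, then three 22 mm slots along x (y -20..2, 5..27, 30..52). Brisk 25 mm shakes along y make hazelnuts jump the ridge and drop
- sieve_grip (a point): Centre of the sieve's red handle bar, 150 mm straight above the sieve's origin, axes as the sieve's. The bar runs along y: 72 mm long (y), 16 mm wide (x), 24 mm high, on a thin steel arch from the side walls; free space round it. Grip it across its width
- sieve_lip (a point): Middle of the lip of the sieve's open end, 66 mm to -x of its origin and 36 mm up; axes as the sieve's. The floor rises to it as a full-width ramp of 17 degrees (x -30 to -66 mm) that keeps nuts in while the sieve is level. Tilt this end down 30 to 45 degrees and the walnuts roll out over it
- dish: White rectangular oven dish with a brown rim, 180 (x) x 200 (y) mm, 30 mm high, walls and floor 6 mm thick, 1.2 kg. Origin: centre of its underside; z up. The sieve stands in it at the start
- bowl: Empty round white bowl with a brown rim, 160 mm across at the rim, 100 mm at the foot, 60 mm high, wall 5 mm, 0.55 kg, to the left or right of the dish. Origin: centre of its underside; z up. (The teal bowl of the same size that holds a bread roll is not meant.)
- hazelnut1: brown hazelnut: ball 16 mm across with a pale cap, 10 g; it rolls. Origin at its centre. At the start it lies on the solid strip of the sieve's floor. It drops through any of the sieve's slots
- hazelnut2: brown hazelnut: ball 16 mm across with a pale cap, 10 g; it rolls. Origin at its centre. At the start it lies on the solid strip of the sieve's floor. It drops through any of the sieve's slots
- walnut1: light tan walnut: ball 36 mm across with a darker seam, 15 g; it rolls. Origin at its centre. At the start it sits in a slot of the sieve's floor, too large to drop through
- walnut2: light tan walnut: ball 36 mm across with a darker seam, 15 g; it rolls. Origin at its centre. At the start it sits in a slot of the sieve's floor, too large to drop through

How it is judged:
By the outcome, as a careful person would: the job done as asked, in the order asked, and still so for the second after the job is handed in, with the robot touching nothing.
It also fails if it takes over 54 s, if anything falls off the work surface, if the arm or the gripper's body presses on something with over 40 N, if the wrist force passes 120 N, or if a joint passes its speed limit or range.

### The arm

A 6-joint arm with a two-finger parallel gripper is mounted at the origin on the work surface. World frame = base frame: x ahead of the robot, y to its left, z up, the work surface at z = 0. Lengths are in mm, angles in degrees, forces in N, time in s.
With the tool pointing down it reaches from about 300 to 850 mm from the base axis. Payload 4.2 kg.
Tool frame: the origin (TCP) lies midway between the tips of the shut fingers; the grasp point (between the pads) lies 19 mm behind it; z points along the fingers, y is the line along which they close (so a half turn about z gives the same grasp; the last joint's range is limited). The gripper opens to 91 mm and grips with 3 to 60 N. Pads are 32 mm wide; open, the fingers measure 118 mm over their backs; the gripper's body (76 mm by 178 mm) begins 60 mm behind the grasp point.
Start: joints at [-75.401, 18.312, 89.639, -0, 72.044, -1.146], TCP at [156.032, -553.441, 213.976] pointing down, gripper open.
Joint ranges: [-177.97, 177.97], [-48.28, 115.42], [12.27, 149.76], [-77.06, 257.06], [2.81, 150.46], [-146.56, 146.56]. Speed limits (degrees/s): [147.25, 147.25, 180, 180, 180, 180].

### API

Orientations are given as [roll, pitch, yaw] about the fixed x, y, z axes, in that order (R = Rz(yaw) Ry(pitch) Rx(roll)).
In Python, from workcell import env, optics, readout gives the robot as it stands (env), with the cameras (optics) and the readings (readout).
- The arm moves only by the tool pendant, called after ">>>" by a JSON object that holds its "op" and its "data", one argument or row to a line. Schema: {"type":"object","properties":{"increments":{"type":"object","properties":{"ticks":{"type":"array","items":{"type":"array","items":{"type":"number"},"minItems":6,"maxItems":6},"minItems":1,"maxItems":8}},"additionalProperties":false,"required":["ticks"]},"aperture":{"type":"number"},"clamp_n":{"type":"number"},"only":{"type":"string"},"quiet":{"type":"boolean"},"lines":{"type":"string"}},"required":["increments"],"additionalProperties":false}. increments is an object whose key "ticks" holds a list of rows, 1 to 8 of them, each of 6 numbers: dx, dy, dz in shares of the most that a row can go, 1 being 50 mm, then a rotation vector rx, ry, rz in normalised numbers (1 is 4 rad); each row shifts and turns the commanded pose from where the row before left it, along the tool's axes as they then stand; what a row does not reach is not made up. A row lasts 1/10 s, in which the tool goes at most 50 mm and 8.59 degrees, less where a joint would pass 70% of its speed; a pose out of reach is approached as far as the arm can. aperture is the finger opening in mm, set as the call begins (left out keeps the last). The fingers move at their own pace and stop on an object; clamp_n is the grip in N (left out, the last holds). Time passes only in rows, so rows that do not move let the fingers close. The tool returns the time, the measured TCP pose, the force, the opening and the grip force at its end. only (a regular expression) keeps the lines of the reply that match it, lines (a string "A,B") keeps lines A to B, and quiet returns only ok. Shift and turn numbers lie between -1 and 1, and a call with a number outside is refused. Input that does not fit is refused with a message, and nothing moves.
- readout.state(): the state, without advancing time (a new reading comes with each control period).
- optics.grab_frame(name): name is "side" or "top"; returns the picture (480x640x3 uint8, blue, green, red); there is no depth.
- optics.camera_model(name): a dict with "fx", "fy", "cx", "cy" (pixels), "T" (4x4, takes a point from camera to world coordinates). Camera axes: x right, y up, looking along -z (the intrinsics and any distortion apply to the point x, -y, -z); pixel columns grow to the right and rows downward; lengths in mm; the calibration is good to about 2 mm. A picture is of the moment at which its call begins. camera_model takes no time and is no camera call.
- env.job_done(): hands the job in; it is judged then, once.
The state is a dict: "time_s": time; "qpos": joint angles; "qvel": joint speeds; "effort": joint torques, N m; "ee_pos": TCP position; "ee_rot": TCP orientation; "force": force on the tool from outside, world axes, zero at the start; "torque": the same for the moment, N m; "gripper_width": finger opening in mm; "gripper_force": force on a finger pad.
Only numpy, scipy, OpenCV 4.12 (cv2) and the standard library are available. Lean on these libraries where they do the work, as an engineer would, in place of code of your own. Each camera call takes 0.05 s, during which the arm holds its last target. There are 200 camera calls.

## Working session

There is one attempt and no reset: what is moved stays moved. The work goes in short steps, Python scripts to look and compute and a tool call to move; the robot and the scene stay as the last step left them, time stands still between calls to the robot, and variables do not carry over. Pictures are saved under pics/ and viewed, at most 10 in all, crops included, and the job is handed in when it is done.

```bash
ls; mkdir -p pics
```

Run:
```python
from workcell import env, optics, readout
import cv2
for n in("side","top"):
    cv2.imwrite(f"pics/{n}0.png",optics.grab_frame(n)); m=optics.camera_model(n); print(n,{k:(v if k!='T' else v) for k,v in m.items()})
s=readout.state();print(s['time_s'],s['ee_pos'],s['ee_rot'])
```

```text
pics
workcell.py
side {'fx': 468.5338625154516, 'fy': 468.5338625154516, 'cx': 323.0830479669104, 'cy': 233.54662763588695, 'T': array([[-9.16718442e-01,  2.77758428e-01, -2.87189056e-01,
         3.10245507e+02],
       [-3.99528249e-01, -6.41105901e-01,  6.55255982e-01,
         5.35235441e+02],
       [-2.11572746e-03,  7.15425384e-01,  6.98685941e-01,
         7.24104336e+02],
       [ 0.00000000e+00,  0.00000000e+00,  0.00000000e+00,
         1.00000000e+00]])}
top {'fx': 582.5697353305555, 'fy': 582.5697353305555, 'cx': 314.6161529709659, 'cy': 246.95406628086525, 'T': array([[ 8.46814392e-03,  9.78737069e-01, -2.04943992e-01,
         2.95738644e+02],
       [-9.99949803e-01,  7.19058285e-03, -6.97765689e-03,
        -1.96815905e+01],
       [-5.35562470e-03,  2.04992793e-01,  9.78748830e-01,
         1.25366725e+03],
       [ 0.00000000e+00,  0.00000000e+00,  0.00000000e+00,
         1.00000000e+00]])}
0.1 [ 155.92463211 -552.97608029  213.2044737 ] [-1.79907399e+02 -1.50782815e-03  1.57448050e+01]
```

View pics/side0.png

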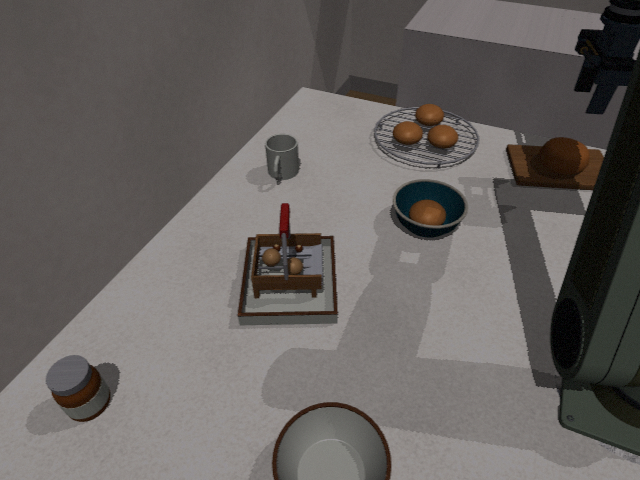

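View pics/top0.png

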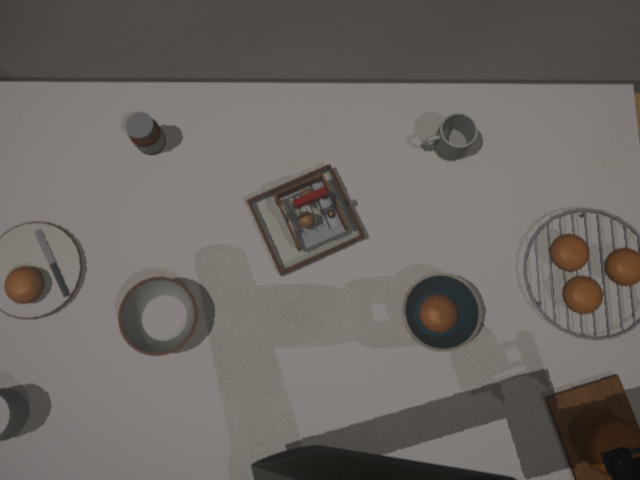

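The side view shows the sieve in the dish near (287,265), its handle at (285,218) and the white bowl at (332,455). In the top view the handle is at (310,197) and the white bowl at (159,316). I'll enlarge both around the sieve.

Run:
```python
import cv2,numpy as np
a=cv2.imread("pics/side0.png")[190:330,220:360];b=cv2.imread("pics/top0.png")[155:285,240:380]
a=cv2.resize(a,(560,560),interpolation=cv2.INTER_CUBIC);cv2.imwrite("pics/ca.png",a)
cv2.imwrite("pics/cb.png",cv2.resize(b,None,fx=4,fy=4,interpolation=cv2.INTER_CUBIC))
```

```text
(no output)
```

View pics/ca.png

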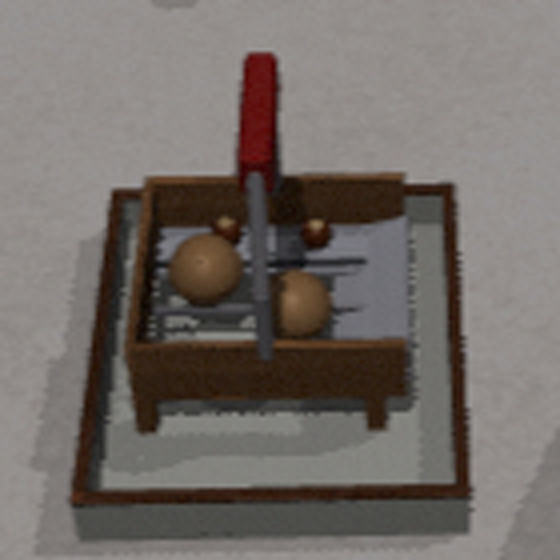

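View pics/cb.png

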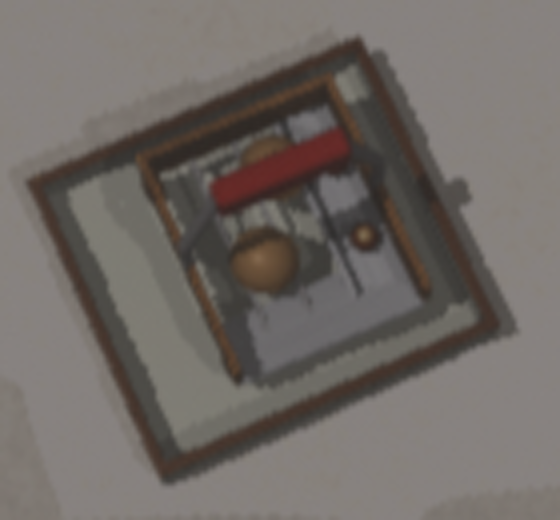

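The crops show the sieve's open end facing the robot (right in the side view, bottom in the top view), so the sieve yaw is about +22°. The bar centre is near top pixel (310,198) and side pixel (285,220). The hazelnuts are on the right-hand (−y) strip. Next I'll measure, with a crop of the bowl from both views.

Create h.py:
```python
import numpy as np,cv2
from workcell import env, optics, readout
C={n:optics.camera_model(n) for n in("side","top")}
def ray(n,u,v):
    m=C[n];d=np.array([(u-m['cx'])/m['fx'],-(v-m['cy'])/m['fy'],-1]);return m['T'][:3,3],m['T'][:3,:3]@d
def proj(n,p):
    m=C[n];q=m['T'][:3,:3].T@(np.asarray(p,float)-m['T'][:3,3]);return np.array([m['cx']-m['fx']*q[0]/q[2],m['cy']+m['fy']*q[1]/q[2]])
def atz(n,u,v,z):
    o,d=ray(n,u,v);return o+d*(z-o[2])/d[2]
def tri(a,b):
    A=[];B=[]
    for n,p in(("side",a),("top",b)):
        o,d=ray(n,*p);d=d/np.linalg.norm(d);P=np.eye(3)-np.outer(d,d);A.append(P);B.append(P@o)
    return np.linalg.lstsq(np.vstack(A),np.hstack(B),rcond=None)[0]
```

Run:
```python
from h import *
from scipy.optimize import least_squares
np.set_printoptions(precision=1,suppress=True)
S=cv2.imread("pics/side0.png");T=cv2.imread("pics/top0.png")
def red(i,x0,y0,x1,y1):
    c=i.astype(int);m=(c[...,2]>70)&(c[...,2]>2.5*c[...,1])&(c[...,2]>2.5*c[...,0]);k=np.zeros_like(m);k[y0:y1,x0:x1]=1
    return cv2.minAreaRect(np.argwhere(m&k)[:,::-1].astype(np.float32))
rs,rt=red(S,270,195,305,245),red(T,280,175,340,215);print(rs,rt)
print("handle",tri(rs[0],rt[0]))
for e in(0,1): pass
cr=[(240+u/4,155+v/4) for u,v in[(35,183),(358,40),(495,325),(167,478)]]
P=[atz("top",*c,30) for c in cr];print("dish",*P,np.mean(P,0))
cs=[(220+u/4,190+v/4) for u,v in[(112,187),(452,184),(467,492),(73,497)]]
for k in range(4):
  # side corners far-left=+x-? print at z 30
  print(atz("side",*cs[k],30))
# nearest pairing triangulation
for c in cs:
    a=atz("side",*c,30);j=min(range(4),key=lambda k:np.linalg.norm(P[k]-a));print("tri corner",tri(c,cr[j]))
# sieve wall tops z~
w=[(240+u/4,155+v/4) for u,v in[(237,378),(147,160),(332,82),(427,290)]]
W=[atz("top",*c,86-18) for c in w];print("sievewalls",*W)
b=cv2.resize(T[265:365,105:215],None,fx=3.6,fy=3.6,interpolation=cv2.INTER_CUBIC)
a=cv2.resize(S[390:480,260:400],None,fx=2.857,fy=3.6,interpolation=cv2.INTER_CUBIC)
h=360;a=cv2.resize(S[390:480,260:400],None,fx=2.8,fy=2.8);a=cv2.copyMakeBorder(a,0,360-a.shape[0],0,0,cv2.BORDER_CONSTANT)
cv2.imwrite("pics/bowl.png",np.hstack([b,a]))
```

```text
((283.8810119628906, 217.02239990234375), (7.6338629722595215, 26.366188049316406), 3.3664605617523193) ((0.0, 0.0), (0.0, 0.0), 0.0)
handle [550.2 336.6 612.4]
dish [654.  133.7  30. ] [737.3 -42.3  30. ] [ 576.3 -116.6   30. ] [491.6  58.4  30. ] [614.8   8.3  30. ]
[736.8 -44.   30. ]
[ 573.4 -117.2   30. ]
[490.8  62.8  30. ]
[652.7 136.   30. ]
tri corner [736.2 -42.4  31.9]
tri corner [ 574.7 -116.7   30.6]
tri corner [492.5  58.8  24.1]
tri corner [654.7 134.1  26.6]
sievewalls [538.4  20.7  68. ] [655.9  70.   68. ] [699.9 -27.8  68. ] [586.1 -78.1  68. ]
```

View pics/bowl.png

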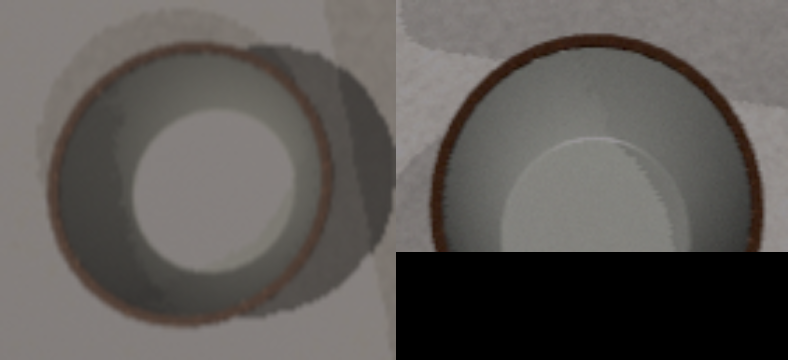

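Run:
```python
from h import *
from scipy.optimize import least_squares
np.set_printoptions(precision=1,suppress=True)
S=cv2.imread("pics/side0.png");T=cv2.imread("pics/top0.png")
def red(i,x0,y0,x1,y1):
    c=i.astype(int)[y0:y1,x0:x1];m=(c[...,2]>50)&(c[...,2]>2*c[...,1])&(c[...,2]>2*c[...,0])
    p=np.argwhere(m)[:,::-1]+[x0,y0];p=p[np.abs(p-np.median(p,0)).max(1)<25]
    return p
ms={}
for n,i,b in(("side",S,(275,195,295,240)),("top",T,(285,180,335,212))):
    p=red(i,*b);mean=p.mean(0);cov=np.cov(p.T);ms[n]=(mean,cov);print(n,len(p),p.min(0),p.max(0),mean)
from itertools import product
def hull(n,x):
    c,s=np.cos(x[3]),np.sin(x[3]);R=np.array([[c,-s,0],[s,c,0],[0,0,1]])
    q=np.array([proj(n,x[:3]+R@np.array(v)*[8,36,12]) if 0 else proj(n,x[:3]+R@(np.array(v)*[8,36,12])) for v in product((-1,1),repeat=3)])
    im=np.zeros((480*4,640*4),np.uint8);cv2.fillConvexPoly(im,cv2.convexHull(((q+.5)*4*16).astype(np.int32)),1,shift=4)
    m=cv2.moments(im,True);a=m['m00'];return np.array([m['m10']/a/4-.5,m['m01']/a/4-.5,m['mu20']/a/16,m['mu11']/a/16,m['mu02']/a/16])
def f(x):
    x=np.r_[x[:3],x[3]/100];r=[]
    for n in ms:
        h=hull(n,x);m,c=ms[n];r+=list((h[:2]-m)*2)+list((h[2:]-[c[0,0],c[0,1],c[1,1]])*.1)
    return r
r=least_squares(f,[620,-10,150,41],diff_step=.01);print("bar",r.x[:3],np.degrees(r.x[3]/100),r.fun)
tp=[(105+u/3.6,265+v/3.6) for u,v in[(48,190),(333,170),(195,42),(185,326)]]
sp=[(260+u/2.8,390+v/2.8) for u,v in[(35,205),(200,35),(366,205)]]
def g(x):
    return [np.hypot(*(atz(n,*p,x[2])[:2]-x[:2]))-80 for n,P in(("top",tp),("side",sp)) for p in P]
r=least_squares(g,[400,250,60]);print("bowl",r.x,r.fun)
```

```text
side 245 [280 204] [288 236] [284.1 218.6]
top 211 [294 188] [326 205] [309.8 196.4]
bar [622.9  -2.3 160.7] 24.58089656594949 [-1.5 -0.8  0.3 -0.1  3.9  0.8  2.2  2.  -0.6  1. ]
bowl [399.  308.5  58.7] [ 1.   1.2  1.6 -0.4 -0.7 -0.9  1.2]
```

Units first: shifts go in shares of 50 mm and turns go in shares of 4 rad. So -8.5 degrees is -0.0371.

>>> {"op": "pendant", "data": {
  "increments": {"ticks": [[0, 0, 0, 0, 0, -0.0371], [0, 0, 0, 0, 0, -0.0371], [0, 0, 0, 0, 0, -0.0371], [0, 0, 0, 0, 0, -0.0371], [0, 0, 0, 0, 0, -0.0371], [0, 0, 0, 0, 0, -0.0371], [0, 0, 0, 0, 0, -0.0371], [0, 0, 0, 0, 0, -0.0371]]},
  "aperture": 60
}}

```text
time_s: 0.9
ee_pos: [156.0, -553.1, 213.5]
ee_rot: [-180.0, -0.1, 84.1]
force: [1.3, 0.1, 0.1]
gripper_width: 59.9
gripper_force: 0.0
```

>>> {"op": "pendant", "data": {
  "increments": {"ticks": [[0, 0, 0, 0, 0, -0.0371], [0, 0, 0, 0, 0, -0.0371], [0, 0, 0, 0, 0, -0.0371], [0, 0, 0, 0, 0, -0.0218], [0.4, 0.86, 0, 0, 0, 0], [0.4, 0.86, 0, 0, 0, 0], [0.4, 0.86, 0, 0, 0, 0], [0.4, 0.86, 0, 0, 0, 0]]}
}}

```text
time_s: 1.7
ee_pos: [280.7, -408.2, 213.6]
ee_rot: [180.0, -0.0, 114.2]
force: [1.1, -0.4, 0.4]
gripper_width: 60.1
gripper_force: 0.0
```

>>> {"op": "pendant", "data": {
  "increments": {"ticks": [[0.4, 0.86, 0, 0, 0, 0], [0.4, 0.86, 0, 0, 0, 0], [0.4, 0.86, 0, 0, 0, 0], [0.4, 0.86, 0, 0, 0, 0], [0.4, 0.86, 0, 0, 0, 0], [0.4, 0.86, 0, 0, 0, 0], [0.4, 0.86, 0, 0, 0, 0], [0.4, 0.86, 0, 0, 0, 0]]}
}}

```text
time_s: 2.5
ee_pos: [528.7, -120.9, 213.6]
ee_rot: [-180.0, -0.0, 114.3]
force: [0.3, -1.2, 0.2]
gripper_width: 60.2
gripper_force: 0.0
```

Create rel.py:
```python
import sys,numpy as np
from workcell import env, optics, readout
from scipy.spatial.transform import Rotation as Ro
s=readout.state();t=np.array(list(map(float,sys.argv[1:4])));R=Ro.from_euler('xyz',s['ee_rot'],degrees=True)
print(np.round(R.inv().apply(t-s['ee_pos']),1),np.round(s['ee_rot'],1),np.round(s['qpos'],0))
```

```bash
python3 rel.py 622.9 -2.3 213
```

```text
[ 69.5 134.6   0.6] [-180.    -0.   114.3] [-14.  15.  94.  -0.  71. -38.]
```

Scaled: 45 mm is 0.9, 44 mm is 0.88.

>>> {"op": "pendant", "data": {
  "increments": {"ticks": [[0.46, 0.9, 0, 0, 0, 0], [0.46, 0.9, 0, 0, 0, 0], [0.46, 0.88, 0, 0, 0, 0], [0, 0, 0.4, 0, 0, 0], [0, 0, 0, 0, 0, 0]]}
}}

```text
time_s: 3.0
ee_pos: [619.7, -4.3, 190.5]
ee_rot: [-179.6, -0.2, 114.4]
force: [-1.2, 0.1, -0.7]
gripper_width: 60.2
gripper_force: 0.0
```

Run:
```python
from h import *
S=optics.grab_frame("side")[150:290,220:360];T=optics.grab_frame("top")[150:290,240:380]
cv2.imwrite("pics/g1.png",np.hstack([cv2.resize(i,(400,400),interpolation=cv2.INTER_CUBIC) for i in(S,T)]))
s=readout.state()
for n in C: print(n,proj(n,s['ee_pos']))
```

```text
side [284.5441526  202.86238074]
top [311.79507587 193.94755815]
```

View pics/g1.png

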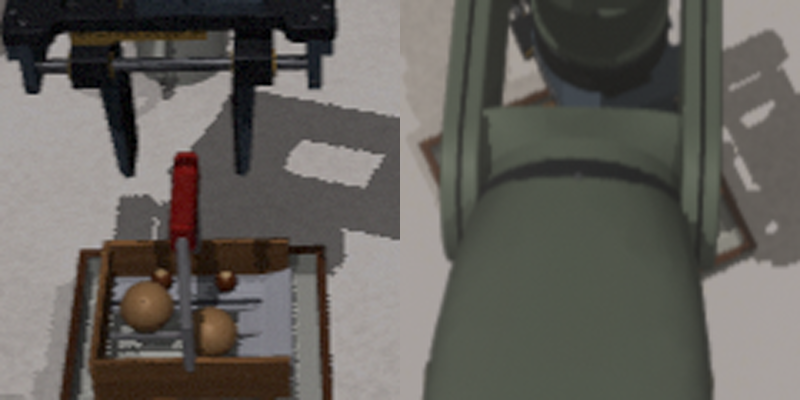

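In the side view (left half) the open fingertips at (127,175) and (243,172) straddle the red bar at about x=185. The arm hides the sieve in the top view. I'll descend and grip.

>>> {"op": "pendant", "data": {
  "increments": {"ticks": [[0, 0, 0.5, 0, 0, 0], [0, 0, 0.5, 0, 0, 0], [0, 0, 0, 0, 0, 0]]}
}}

```text
time_s: 3.4
ee_pos: [618.6, -6.8, 141.8]
ee_rot: [-179.7, -0.1, 114.1]
force: [-0.3, -0.9, 0.1]
gripper_width: 59.7
gripper_force: 0.0
```

>>> {"op": "pendant", "data": {
  "increments": {"ticks": [[0, 0, 0, 0, 0, 0], [0, 0, 0, 0, 0, 0], [0, 0, 0, 0, 0, 0], [0, 0, 0, 0, 0, 0], [0, 0, 0, 0, 0, 0], [0, 0, 0, 0, 0, 0], [0, 0, 0, 0, 0, 0]]},
  "aperture": 0,
  "clamp_n": 50
}}

```text
time_s: 4.1
ee_pos: [621.4, -5.5, 144.1]
ee_rot: [180.0, 0.0, 114.3]
force: [1.5, -0.7, 0.6]
gripper_width: 15.8
gripper_force: 50.0
```

Scaled: -25 mm is -0.5, -16 mm is -0.32.

>>> {"op": "pendant", "data": {
  "increments": {"ticks": [[0, 0, -0.32, 0, 0, 0], [0, 0, -0.32, 0, 0, 0], [0.24, 0, 0, 0, 0, 0], [0, 0, 0, 0, 0, 0], [0.5, 0, 0, 0, 0, 0], [-0.5, 0, 0, 0, 0, 0], [0.5, 0, 0, 0, 0, 0], [-0.5, 0, 0, 0, 0, 0]]}
}}

```text
time_s: 4.9
ee_pos: [613.2, 9.5, 174.3]
ee_rot: [-179.8, -0.3, 114.5]
force: [0.5, -1.4, -2.8]
gripper_width: 15.7
gripper_force: 50.0
```

Run:
```python
from h import *
S=optics.grab_frame("side")[180:320,215:365]
cv2.imwrite("pics/g2.png",cv2.resize(S,(600,560),interpolation=cv2.INTER_CUBIC))
```

```text
(no output)
```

View pics/g2.png

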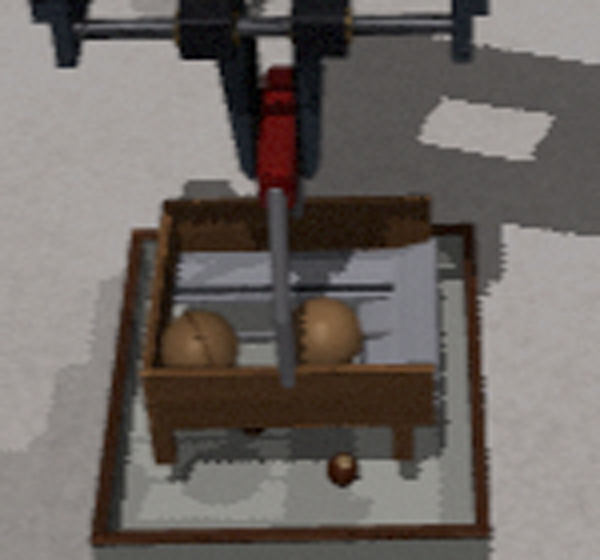

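Both hazelnuts have left the strip. One lies in the dish at (343,468) and the other is under the sieve at (253,428). The two walnuts are in the +y slots at (200,340) and (330,330). I'll lift and carry the sieve gently, then recheck the dish once the sieve is clear of it.

Scaled: 25 mm is 0.5, 20 mm is 0.4.

>>> {"op": "pendant", "data": {
  "increments": {"ticks": [[0, 0, 0, 0, 0, 0], [0, 0, -0.2, 0, 0, 0], [0, 0, -0.3, 0, 0, 0], [0, 0, -0.3, 0, 0, 0], [0.2, 0, 0, 0, 0, 0], [0.4, -0.06, 0, 0, 0, 0], [0.5, -0.08, 0, 0, 0, 0], [0.5, -0.08, 0, 0, 0, 0]]}
}}

```text
time_s: 5.75
ee_pos: [570.9, 75.8, 214.7]
ee_rot: [-179.8, -0.1, 114.3]
force: [-0.3, 0.3, -3.4]
gripper_width: 15.8
gripper_force: 50.0
```

>>> {"op": "pendant", "data": {
  "increments": {"ticks": [[0.5, -0.08, 0, 0, 0, 0], [0.5, -0.08, 0, 0, 0, 0], [0.5, -0.08, 0, 0, 0, 0], [0.5, -0.08, 0, 0, 0, 0], [0.5, -0.08, 0, 0, 0, 0], [0.5, -0.08, 0, 0, 0, 0], [0.4, -0.06, 0, 0, 0, 0], [0.2, 0, 0, 0, 0, 0]]}
}}

```text
time_s: 6.55
ee_pos: [471.6, 228.5, 215.1]
ee_rot: [-179.8, -0.1, 114.4]
force: [-0.3, -0.3, -2.2]
gripper_width: 15.7
gripper_force: 50.0
```

>>> {"op": "pendant", "data": {
  "increments": {"ticks": [[0, 0, 0, 0, 0, 0], [0, 0, 0, 0, 0, 0]]}
}}

```text
time_s: 6.75
ee_pos: [474.5, 226.6, 215.6]
ee_rot: [-180.0, 0.0, 114.3]
force: [0.7, 0.4, -3.5]
gripper_width: 15.4
gripper_force: 50.0
```

```bash
python3 rel.py 435 289.6 212
```

Run:
```python
from h import *
S=optics.grab_frame("side")
cv2.imwrite("pics/g3.png",cv2.resize(S[220:480,200:440],(720,600) if 0 else (553,600),interpolation=cv2.INTER_CUBIC))
```

```text
[ 73.6 -10.1   3.6] [-180.     0.   114.3] [24. 14. 96. -0. 70.  0.]
```

View pics/g3.png

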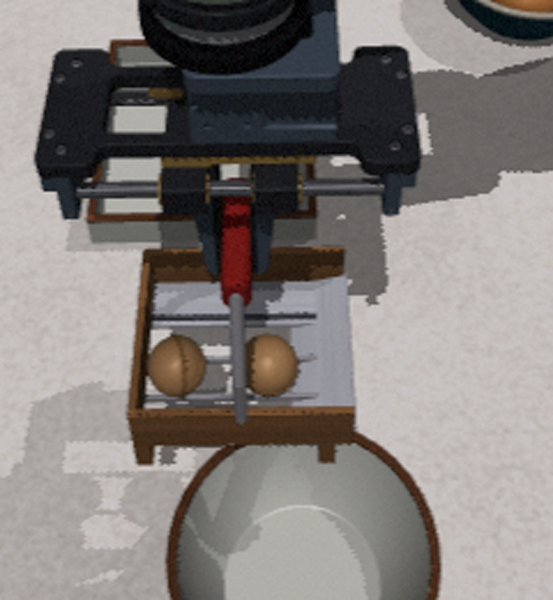

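The sieve now holds only the walnuts, at (176,365) and (270,365) in the middle slot lane (y≈16). I'll centre that lane over the bowl and tilt.

Scaled: 25 mm is 0.5, 15 mm is 0.3.

>>> {"op": "pendant", "data": {
  "increments": {"ticks": [[0.3, -0.04, 0, 0, 0, 0], [0.5, -0.06, 0, 0, 0, 0], [0.5, -0.06, 0, 0, 0, 0], [0.3, -0.04, 0.04, 0, 0, 0], [0.2, 0, 0, 0, 0, 0], [0, 0, 0, 0, 0, 0], [0, 0, 0, 0, 0, 0]]}
}}

```text
time_s: 7.5
ee_pos: [429.0, 304.4, 213.8]
ee_rot: [-180.0, 0.0, 114.2]
force: [-0.1, -0.5, -2.1]
gripper_width: 15.7
gripper_force: 50.0
```

```bash
python3 rel.py 428.4 304.2 212
```

```text
[ 0.1 -0.6  1.8] [-180.     0.   114.2] [34. 14. 96. -0. 70. 10.]
```

>>> {"op": "pendant", "data": {
  "increments": {"ticks": [[0, 0, 0, -0.0175, 0, 0], [0, 0, 0, -0.0175, 0, 0], [0, 0, 0, -0.0175, 0, 0], [0, 0, 0, -0.0175, 0, 0], [0, 0, 0, -0.0131, 0, 0], [0, 0, 0, -0.0131, 0, 0], [0, 0, 0, -0.0131, 0, 0], [0, 0, 0, -0.0131, 0, 0]]}
}}

```text
time_s: 8.3
ee_pos: [428.9, 303.5, 213.9]
ee_rot: [151.9, 0.0, 114.1]
force: [-0.7, 0.7, -1.2]
gripper_width: 15.4
gripper_force: 50.0
```

>>> {"op": "pendant", "data": {
  "increments": {"ticks": [[0, 0, 0, -0.0131, 0, 0], [0, 0, 0, -0.0131, 0, 0], [0, 0, 0, -0.0131, 0, 0], [0, 0, 0, -0.0131, 0, 0], [0, 0, 0, 0, 0, 0], [0, 0, 0, 0, 0, 0], [0, 0, 0, 0, 0, 0], [0, 0, 0, 0, 0, 0]]}
}}

```text
time_s: 9.1
ee_pos: [429.4, 304.9, 214.5]
ee_rot: [140.0, -0.0, 114.2]
force: [-0.4, 0.3, -2.2]
gripper_width: 15.6
gripper_force: 50.0
```

```bash
python3 rel.py 428.4 304.2 212
```

```text
[-0.2 -2.5  1.1] [140.   -0.  114.2] [ 41.  -1. 126. -34.  19.  46.]
```

Run:
```python
from h import *
S=optics.grab_frame("side")[300:480,230:410];T=optics.grab_frame("top")[155:285,240:380]
cv2.imwrite("pics/g4.png",np.hstack([cv2.resize(i,(400,400),interpolation=cv2.INTER_CUBIC) for i in(S,T)]))
```

```text
(no output)
```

View pics/g4.png

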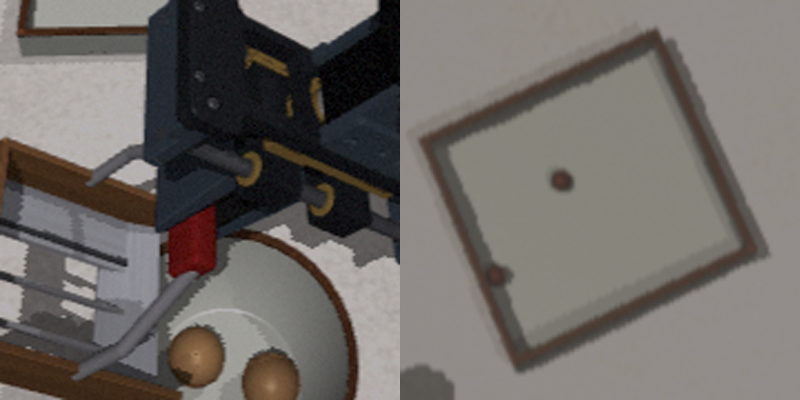

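Both walnuts are in the white bowl, at (196,356) and (270,380). Both hazelnuts are in the dish, at (561,180) and (497,273), and the dish hasn't moved. I'll level the sieve and set it on free table near (390,90).

Scaled: -32 mm is -0.64, -22 mm is -0.44, 8 degrees is 0.0349.

>>> {"op": "pendant", "data": {
  "increments": {"ticks": [[0, 0, 0, 0.0349, 0, 0], [0, 0, 0, 0.0349, 0, 0], [0, 0, 0, 0.0349, 0, 0], [0, 0, 0, 0.0349, 0, 0], [0, 0, 0, 0.0349, 0, 0], [0, 0, 0, 0, 0, 0], [-0.4, -0.24, 0, 0, 0, 0], [-0.64, -0.44, 0, 0, 0, 0]]}
}}

```text
time_s: 10.0
ee_pos: [421.9, 241.0, 211.9]
ee_rot: [177.0, 0.5, 113.8]
force: [1.1, -1.0, -1.7]
gripper_width: 15.9
gripper_force: 50.0
```

>>> {"op": "pendant", "data": {
  "increments": {"ticks": [[-0.64, -0.44, 0, 0, 0, 0], [-0.64, -0.44, 0, 0, 0, 0], [-0.64, -0.44, 0, 0, 0, 0], [-0.4, -0.28, 0, 0, 0, 0], [-0.2, -0.12, 0, 0, 0, 0], [0, 0, 0, 0, 0, 0], [0, 0, 0, 0, 0, 0], [0, 0, 0, 0, 0, 0]]}
}}

```text
time_s: 10.8
ee_pos: [393.8, 91.4, 209.5]
ee_rot: [177.1, 0.5, 113.8]
force: [0.3, -0.6, -2.9]
gripper_width: 15.8
gripper_force: 50.0
```

```bash
python3 rel.py 390 90 136
```

Run:
```python
from workcell import env, optics, readout
for i in range(4):print(readout.state()['ee_pos'][2])
```

```text
[ 0.9 -7.7 73.2] [177.1   0.5 113.8] [ 11.   1. 112.   0.  64. -12.]
209.5421435392032
209.5421435392032
209.5421435392032
209.5421435392032
```

Scaled: 30 mm is 0.6, 25 mm is 0.5, 2.9 degrees is 0.0127.

>>> {"op": "pendant", "data": {
  "increments": {"ticks": [[0, 0, 0, 0.0127, 0.0022, 0], [0, 0, 0.6, 0, 0, 0], [0, 0, 0.5, 0, 0, 0], [0, 0, 0.2, 0, 0, 0], [0, 0, 0, 0, 0, 0], [0, 0, 0, 0, 0, 0]]}
}}

```text
time_s: 11.4
ee_pos: [394.2, 91.0, 145.2]
ee_rot: [-180.0, 0.0, 113.7]
force: [0.5, 0.7, -2.1]
gripper_width: 15.6
gripper_force: 50.0
```

>>> {"op": "pendant", "data": {
  "increments": {"ticks": [[0, 0, 0.06, 0, 0, 0], [0, 0, 0, 0, 0, 0]]}
}}

```text
time_s: 11.6
ee_pos: [393.8, 90.6, 142.1]
ee_rot: [-180.0, 0.0, 113.7]
force: [-0.4, -0.5, -1.8]
gripper_width: 15.7
gripper_force: 50.0
```

>>> {"op": "pendant", "data": {
  "increments": {"ticks": [[0, 0, 0.06, 0, 0, 0], [0, 0, 0, 0, 0, 0]]}
}}

```text
time_s: 11.8
ee_pos: [393.2, 90.3, 138.5]
ee_rot: [-179.9, 0.0, 113.7]
force: [0.8, -0.3, -2.0]
gripper_width: 15.8
gripper_force: 50.0
```

Scaled: 1.5 mm is 0.03.

>>> {"op": "pendant", "data": {
  "increments": {"ticks": [[0, 0, 0.03, 0, 0, 0], [0, 0, 0, 0, 0, 0]]},
  "only": "pos|force:"
}}

```text
ee_pos: [393.1, 90.5, 138.3]
force: [-4.2, 0.9, 8.3]
gripper_force: 50.0
```

>>> {"op": "pendant", "data": {
  "increments": {"ticks": [[0, 0, 0.03, 0, 0, 0], [0, 0, 0, 0, 0, 0]]},
  "only": "pos|force:"
}}

```text
ee_pos: [393.0, 90.6, 138.1]
force: [-9.1, -0.3, 20.4]
gripper_force: 50.0
```

>>> {"op": "pendant", "data": {
  "increments": {"ticks": [[0, 0, 0.02, 0, 0, 0], [0, 0, 0, 0, 0, 0]]},
  "only": "pos|force:"
}}

```text
ee_pos: [392.9, 90.8, 138.0]
force: [-11.1, 1.0, 28.0]
gripper_force: 50.0
```

Scaled: -3 mm is -0.06.

>>> {"op": "pendant", "data": {
  "increments": {"ticks": [[0, 0, -0.06, 0, 0, 0], [0, 0, 0, 0, 0, 0]]},
  "only": "pos|force:"
}}

```text
ee_pos: [393.9, 90.5, 138.2]
force: [-0.8, 3.6, 7.9]
gripper_force: 50.0
```

>>> {"op": "pendant", "data": {
  "increments": {"ticks": [[0, 0, 0, 0, 0, 0], [0, 0, 0, 0, 0, 0], [0, 0, 0, 0, 0, 0], [0, 0, 0, 0, 0, 0], [0, 0, 0, 0, 0, 0], [0, 0, 0, 0, 0, 0]]},
  "aperture": 60
}}

```text
time_s: 13.2
ee_pos: [393.3, 90.4, 137.4]
ee_rot: [-179.9, 0.0, 113.7]
force: [0.9, -0.1, -0.1]
gripper_width: 58.9
gripper_force: 0.0
```

>>> {"op": "pendant", "data": {
  "increments": {"ticks": [[0, 0, -0.3, 0, 0, 0], [0, 0, -0.6, 0, 0, 0], [0, 0, -0.9, 0, 0, 0], [0, 0, -0.9, 0, 0, 0], [0, -0.8, 0, 0, 0, 0], [0, -0.8, 0, 0, 0, 0], [0, 0, 0, 0, 0, 0], [0, 0, 0, 0, 0, 0]]}
}}

```text
time_s: 14.0
ee_pos: [320.1, 58.3, 273.0]
ee_rot: [-180.0, 0.0, 113.7]
force: [0.4, 0.6, -0.1]
gripper_width: 59.9
gripper_force: 0.0
```

Run:
```python
from h import *
cv2.imwrite("pics/g5.png",optics.grab_frame("side")[180:480,180:480].repeat(2,0).repeat(2,1))
```

```text
(no output)
```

View pics/g5.png

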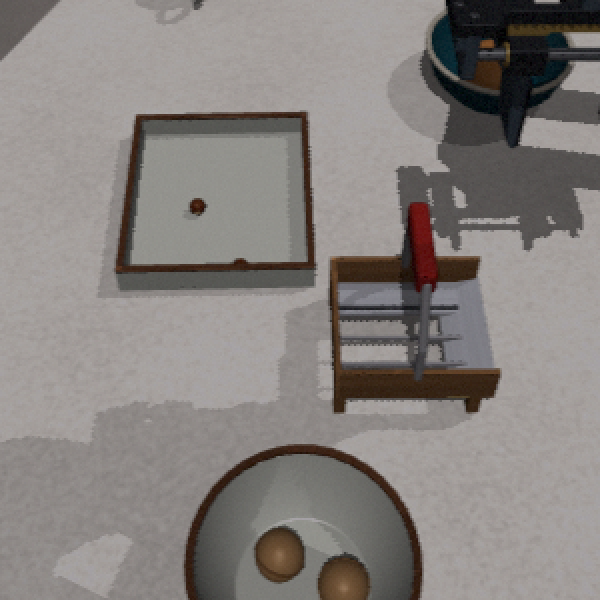

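The sieve stands upright on the table at (415,330), empty. The hazelnuts are in the dish at (198,206) and (240,263), and the walnuts are in the white bowl at (280,553) and (344,582). The gripper is clear of everything.

```bash
python3 -c "
from workcell import env, optics, readout
print(env.job_done())"
```

```text
the job is handed in; nothing more can be done
None
```

I handed the job in at about 14 s: both hazelnuts are in the dish, both walnuts are in the white bowl, and the empty sieve stands upright on the table; the judge's result was not shown to me.

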